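Load the price-label printer and lower its print head

TASK

Raise the label printer's head lever all the way up, put the narrower of the two ribbon cassettes from the tray into the printer's bay, narrow nose to the printer's front, and press it down until it is fully home. Then swing the lever all the way down again so that the head is lowered over the cassette, and let go. Leave the wide cassette, the label roll, the card stand and the bottle where they stand.

Things in the scene. Friction and masses are not known exactly. Their poses are not given: they have to be found in the camera images.
- printer: Off-white desktop label printer, fixed, 230 x 240 mm, deck 71 mm high; origin on the counter under it, -x is its front, +y its left. Covers x -110..120, y -120..120 mm; at the back (x 88..120) a hood rises to z 100. Lever and head turn on a cross axle (along y) at x 65, z 90, in two brackets (y -45 and 75, x 57..73) reaching z 99. It stands left or right of the robot, the tray on the other side.
- bay (a point): Where the cassette's origin belongs when home: bay centre, 55 mm over the counter, 16 mm under the deck, at x -20, y 20 in the printer; axes as the printer's. The bay is an open recess, 3 mm wider than the narrow cassette all round: x -43..43, y -28..28 mm, but only y -16..16 for x below -21 (shoulders beside the nose): the cassette fits one way round, nose to -x.
- cradle (a joint): Dark steel plate that is the floor of the bay, m, held by friction (about 6 N), no spring. 0 = up: a cassette set on it stands 8 mm proud, its underside 8 mm under the deck; 0.008 = fully down, cassette home. Starts at 0 and moves only when pressed.
- head_lever (a joint): Hinge of the steel head lever, rad: 0 = fully down (head lowered over the bay), 1.1 = fully up (bay free from 0.9 on); stays where it is left (friction about 1.2 N at the grip). Starts 0 to 0.25. The arm points from pivot to the printer's front, rising 0.25 rad + joint value above level, 85 mm from pivot to grip centre.
- head_tip (a point): Middle of the front edge of the print head, a bright metal bar 40 mm wide (y), 57 long, 14 thick, rigid with the lever, reaching forward from the axle. At joint 0 it is level, underside at z 83 mm, over the rear 12 mm of the cassette with 2 mm to spare, and blocks the bay.
- pivot (a point): Point on the axle, in the plane in which the lever arm swings; in the printer's frame at x 65, y -85, z 90 mm. Axes as the printer's; fixed.
- lever_grip (a point): Centre of the lever's grip: a black cross-pin of diameter 14 mm and length 18 mm along the printer's y, at the end of an 8 mm round arm. It can be pinched on its two end faces (18 mm) from above, and turns between the fingers as the lever swings. At joint 0 in the printer's frame at x -17, y -85, z 111 mm.
- cassette: The narrower ribbon cassette, dark plastic, about 0.14 kg, loose in the tray. Origin: centre of its underside; x long axis, z up. Body 26 mm high: 58 x 50 mm (x -18..40, y -25..25) and at -x a nose 26 mm wide (x -40..-18, y -13..13). On top a grip fin 36 mm long (x), 10 mm thick (y), 24 mm high (z 26..50), centred over the origin.
- cassette_nose (a point): End of the cassette's nose: 40 mm to -x of the cassette's origin, 13 mm above its underside.
- wide_cassette: Bystander: like the cassette, with the same nose and fin, but its body is 74 mm wide instead of 50 (y -37..37). It does not fit. Origin: centre of its underside.
- label_roll: Bystander: paper label roll standing on end, diameter 50, height 40 mm. Origin: centre of its underside.
- card_stand: Bystander: price-card stand, steel foot of diameter 40 mm, thin post, blank card 40 mm wide at its top, 130 mm high in all. Origin: centre of its underside.
- bottle: Bystander: white bottle, diameter 56, height 190 mm, on the counter in front of the printer. Origin: centre of its underside.
- tray: Pastel plastic tray, fixed, 240 (x) x 270 (y) mm, rim 20 mm high, floor 5 mm thick; origin on the counter under its centre. The two cassettes, label roll and card stand stand on its floor.

How it is judged:
By the outcome, as a careful person would: the job done as asked, in the order asked, and still so for the second after the job is handed in, with the robot touching nothing.
It also fails if it takes over 64 s, if anything falls off the work surface, if the arm or the gripper's body presses on something with over 40 N, if the wrist force passes 120 N, or if a joint passes its speed limit or range.

ROBOT

A 6-joint arm with a two-finger parallel gripper is mounted at the origin on the work surface. World frame = base frame: x ahead of the robot, y to its left, z up, the work surface at z = 0. Lengths are in m, angles in degrees, forces in N, time in s.
With the tool pointing down it reaches from about 0.3 to 0.75 m from the base axis. Payload 8.5 kg.
Tool frame: the origin (TCP) lies at the very end of the fingers, on their centre line; the grasp point (between the pads) lies 19 mm behind it (env.tcp_to_grasp is the distance from the TCP to the grasp point, in m); z points along the fingers, y is the line along which they close (so a half turn about z gives the same grasp; the last joint's range is limited). The gripper opens to 85 mm and grips with 20 to 120 N. Pads are 22 mm wide; open, the fingers measure 114 mm over their backs; the gripper's body (76 mm by 85 mm) begins 54 mm behind the grasp point. The pads swing forward as they close: fully open they stand 13 mm farther back than shut.
Start: joints at [62.435, 21.807, 74.336, -0, 83.858, -12.336], TCP at [0.144, 0.531, 0.231] pointing down, gripper open.
Joint ranges: [-178.18, 178.18], [-50.72, 133.34], [12.68, 142.11], [-81.47, 261.47], [9.98, 163.14], [-165.26, 165.26]. Speed limits (degrees/s): [136.94, 136.94, 180, 180, 180, 180].

INTERFACE

Orientations are given as a 3x3 rotation matrix whose columns are the frame's x, y, z axes.
In Python, from rig import status, get_image, env gives the robot as it stands.
- The arm moves only by the shell command python3 -m handwheel 'ROWS' [FORCE]. ROWS is text: rows parted by semicolons, each of 7 numbers parted by spaces: the shift along the world's x, y, z in cm, then the turn, a rotation vector about the world's x, y, z in degrees, then the opening, from 0 (shut) to 1 (fully open). In form: dx dy dz wx wy wz gripper; .... A call has 1 to 8 rows; each row is the pose to reach, as a shift and turn from the pose commanded when the call began; what a row does not reach only later rows make up. A row lasts 1/12 s, in which the tool goes at most 41.7 mm and 7.16 degrees, less where a joint would pass 70% of its speed; a pose out of reach is approached as far as the arm can. A call with a gripper value outside its range is refused whole. The fingers move at their own pace and stop on an object; FORCE is the grip in N (left out, the last holds). Time passes only in rows, so rows that repeat a pose let the fingers close. It gives the time, the measured TCP pose, the force, the opening and the grip force at its end, in the units of the state.
- status.observe(): the state, without advancing time (a new reading comes with each control period).
- get_image(name): name is "scene" or "side" or "wrist"; returns a dict with "color" (480x640x3 uint8, red, green, blue), "vertical_fov" (degrees; the focal length in pixels is half the picture's height over the tangent of half this angle, whatever the lens; pixels are square), "cx", "cy" (the principal point, pixels), "k1" (the pictures are not rectified: a ray, as slopes to the right and down, at radius r is drawn at 1 + k1 r^2 times it, then the intrinsics apply), "xyz" and "orientation" of the camera in the world. Camera axes: x right, y down, z forward; pixel columns grow to the right and rows downward; lengths in m; the calibration is good to about 2 mm. A picture is of the moment at which its call begins. There is no depth.
- env.close_job(): hands the job in; it is judged then, once.
The state is a dict: "time_s": time; "q": joint angles; "qvel": joint speeds; "joint_efforts": joint torques, N m; "position": TCP position; "tool_rot": TCP orientation; "ft_force": force on the tool from outside, world axes, zero at the start; "wrist_torque": the same for the moment, N m; "grip_width": finger opening in m; "gripper_force": force on a finger pad.
Only numpy, scipy, OpenCV 4.12 (cv2) and the standard library are available. Lean on these libraries where they do the work, as an engineer would, in place of code of your own. Each camera call takes 0.05 s, during which the arm holds its last target. There are 200 camera calls.

## Working session

There is one attempt and no reset: what is moved stays moved. The work goes in short steps, Python scripts to look and compute and a shell command to move; the robot and the scene stay as the last step left them, time stands still between calls to the robot, and variables do not carry over. Pictures are saved under pics/ and viewed, at most 10 in all, crops included, and the job is handed in when it is done.

```bash
mkdir -p pics; python3 - <<'E'
from rig import status,get_image,env
import cv2,numpy as np
s=status.observe();print({k:np.round(v,3).tolist() for k,v in s.items()})
for n in("scene","side"):
    d=get_image(n);cv2.imwrite(f"pics/{n}0.png",d["color"][:,:,::-1]);print(n,{k:v for k,v in d.items() if k!="color"})
E
```

```text
{'time_s': 0.0, 'q': [62.437, 21.841, 74.387, -0.0, 83.859, -12.336], 'qvel': [0.03, 0.009, -0.005, 0.032, -0.027, 0.054], 'joint_efforts': [-0.0, -44.845, -23.128, -0.0, 0.005, 0.0], 'position': [0.144, 0.53, 0.231], 'tool_rot': [[-0.965, 0.263, -0.001], [0.263, 0.965, -0.001], [0.0, -0.001, -1.0]], 'ft_force': [0.169, -0.407, 0.008], 'wrist_torque': [-0.011, 0.05, -0.004], 'gripper_force': 0.0, 'grip_width': 0.085}
scene {'vertical_fov': 46.8740209211896, 'cx': 312.7141595346924, 'cy': 239.86534984468307, 'k1': 0.020254302723096813, 'xyz': array([0.8200142 , 0.43093465, 0.88512499]), 'orientation': array([[-0.8051636 ,  0.4874892 , -0.33773637],
       [ 0.5929527 ,  0.65127183, -0.47355264],
       [-0.01089362, -0.58154904, -0.81343841]])}
side {'vertical_fov': 52.83305744539335, 'cx': 326.94984759356606, 'cy': 241.41141557784405, 'k1': -0.033900734204131526, 'xyz': array([-0.06210221, -0.56401388,  0.69717124]), 'orientation': array([[ 0.68088711, -0.44584134,  0.58104926],
       [-0.73220414, -0.39659085,  0.55370823],
       [-0.0164272 , -0.80245947, -0.59648047]])}
```

View pics/scene0.png

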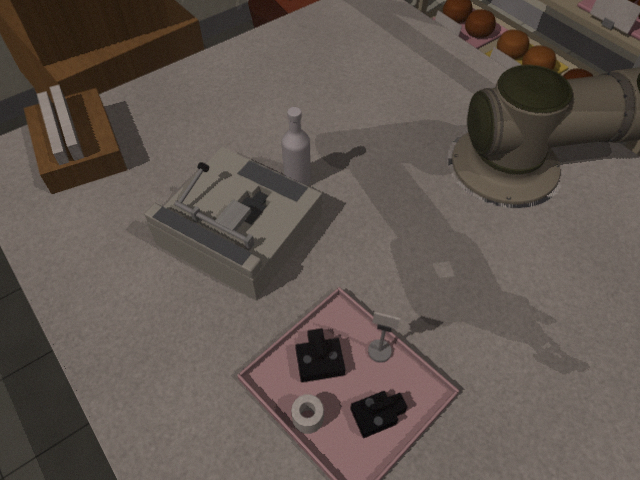

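View pics/side0.png

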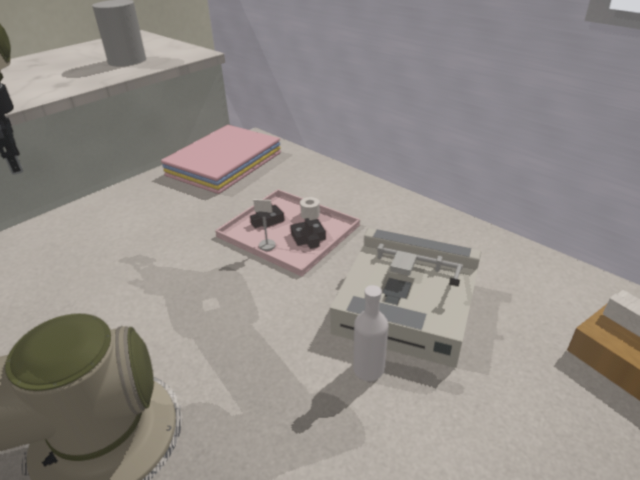

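The scene view shows the printer around (235,215) with grip at (203,167), and the tray with dark cassettes at (320,357) and (380,412), roll (308,410) and stand (380,350). The bottle is at (296,155).

```bash
cat > h.py <<'E'
import numpy as np,cv2
from rig import status,get_image,env
def ray(d,u,v):
    f=240/np.tan(np.radians(d["vertical_fov"]/2));p=np.array([(u-d["cx"])/f,(v-d["cy"])/f]);x=p.copy()
    for _ in range(20): x=p/(1+d["k1"]*(x@x))
    return np.array(d["xyz"]),np.array(d["orientation"])@np.array([*x,1])
def onz(d,u,v,z):
    o,r=ray(d,u,v);return o+r*(z-o[2])/r[2]
def proj(d,P):
    f=240/np.tan(np.radians(d["vertical_fov"]/2));c=np.array(d["orientation"]).T@(np.array(P)-d["xyz"]);x=c[:2]/c[2]
    x=x*(1+d["k1"]*(x@x));return x*f+[d["cx"],d["cy"]]
def tri(d1,p1,d2,p2):
    o1,r1=ray(d1,*p1);o2,r2=ray(d2,*p2)
    t=np.linalg.lstsq(np.c_[r1,-r2],o2-o1,rcond=None)[0];a,b=o1+r1*t[0],o2+r2*t[1]
    return (a+b)/2,np.linalg.norm(a-b)
def crop(d,x,y,w,h,k,name): cv2.imwrite(f"pics/{name}.png",cv2.resize(d["color"][y:y+h,x:x+w,::-1],None,fx=k,fy=k,interpolation=cv2.INTER_CUBIC))
E
python3 - <<'E'
from h import *
d=get_image("scene");crop(d,140,140,200,160,4,"prn");crop(d,235,300,200,150,4,"tray")
e=get_image("side");
m=(d["color"].max(2)<45).astype(np.uint8)
n,l,s,c=cv2.connectedComponentsWithStats(m)
for i in range(1,n):
    if s[i,4]>25 and s[i,0]<430: print(s[i],c[i].round(1),onz(d,*c[i],.03).round(3), cv2.minAreaRect(np.argwhere(l==i)[:,::-1].astype(np.float32)))
E
```

```text
[ 12   0  43  65 404] [32.6 29.6] [ 0.65  -1.046  0.03 ] ((33.60000228881836, 30.199996948242188), (73.34302520751953, 13.416406631469727), 63.43495178222656)
[  27    0   81   61 2130] [67.8 25.6] [ 0.569 -1.008  0.03 ] ((68.10273742675781, 22.273971557617188), (68.70315551757812, 62.265892028808594), 69.44395446777344)
[ 96   0  50  43 946] [119.3  18.4] [ 0.448 -0.957  0.03 ] ((120.77332305908203, 17.138599395751953), (45.75789260864258, 39.700950622558594), 75.25643920898438)
[141   0   9   8  31] [145.1   2.7] [ 0.359 -0.982  0.03 ] ((145.0, 3.5), (7.0, 8.0), 90.0)
[247   0  40  27 574] [263.2  10.9] [ 0.123 -0.755  0.03 ] ((264.5689697265625, 7.827588081359863), (26.655210494995117, 36.10927200317383), 66.80140686035156)
[146   9  11  23  73] [150.4  19.5] [ 0.384 -0.903  0.03 ] ((150.40000915527344, 19.699996948242188), (22.45216941833496, 7.273237705230713), 71.56504821777344)
[128  36  45  41 526] [148.6  55.2] [ 0.457 -0.768  0.03 ] ((151.38145446777344, 55.608245849609375), (26.602069854736328, 46.50285720825195), 66.03751373291016)
[101  55  27  33 328] [113.4  70.1] [ 0.
[... 1153 characters left out ...]
 (12.649109840393066, 3.7947328090667725), 18.434947967529297)
[ 296  329   49   53 1785] [319.7 357.2] [0.597 0.131 0.03 ] ((319.2973327636719, 353.78375244140625), (49.31969451904297, 45.37411880493164), 80.53767395019531)
[  2 350  50  30 185] [ 26.4 365.5] [ 0.989 -0.144  0.03 ] ((28.10000228881836, 366.20001220703125), (11.763434410095215, 56.09687423706055), 53.97262954711914)
[ 351  391   56   47 1558] [377.8 412.1] [0.579 0.258 0.03 ] ((379.9141845703125, 410.99407958984375), (36.23077392578125, 52.76923751831055), 67.38013458251953)
[ 26 423  63  41 181] [ 60.2 440.8] [0.99  0.005 0.03 ] ((56.92583084106445, 442.878662109375), (4.55083703994751, 73.761474609375), 58.570438385009766)
```

View pics/prn.png

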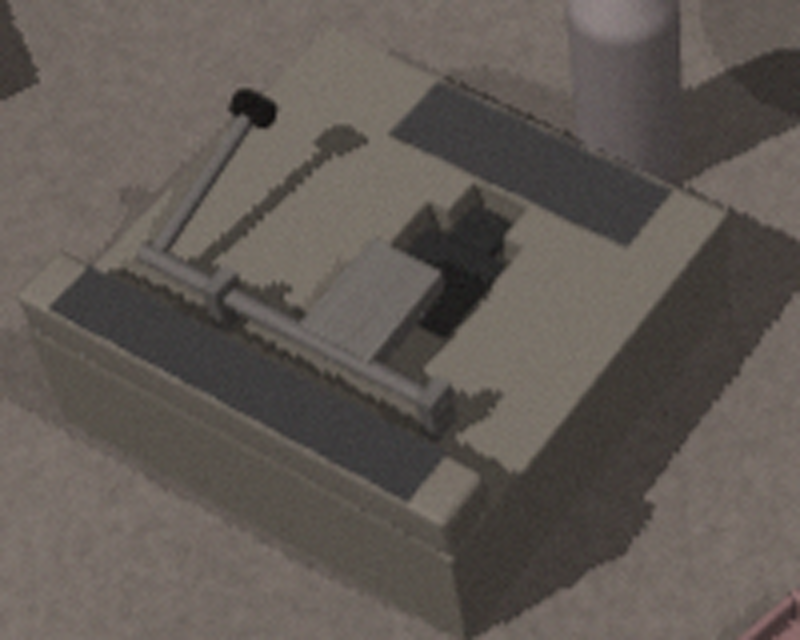

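View pics/tray.png

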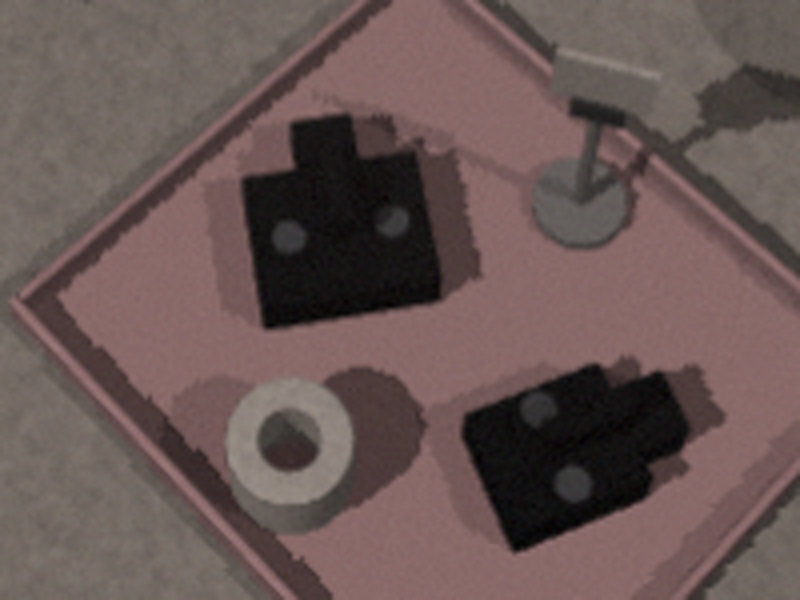

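The narrow cassette is the lower-right one, with its nose pointing up-right in the picture (discs at crop (538,410) and (573,484)). The printer front faces up-right, with its front-left deck corner at crop (725,212), its hood corners at (22,300), (68,255), (480,475) and (443,528), and the grip at (253,107).

```bash
python3 - <<'E'
from h import *
from scipy.optimize import least_squares
d=get_image("scene")
pr=[((727,212),(-110,120,71)),((335,30),(-110,-120,71)),((22,300),(120,-120,100)),((68,255),(88,-120,100)),((480,475),(88,120,100)),((443,528),(120,120,100))]
uv=[np.array(p)/4+[140,140] for p,_ in pr]
R=lambda a:np.array([[np.cos(a),-np.sin(a),0],[np.sin(a),np.cos(a),0],[0,0,1]])
W=lambda p,P:R(p[2])@(np.array(P)/1000)+[p[0],p[1],0]
f=lambda p:np.concatenate([proj(d,W(p,P))-u for (_,P),u in zip(pr,uv)])
s=min((least_squares(f,[.55,-.25,a]) for a in np.arange(0,6.2,.8)),key=lambda s:s.cost)
p=s.x;print("printer",p.round(4),np.degrees(p[2]),f(p).round(1))
o,r=ray(d,203.1,166.7);Ri=R(p[2]).T;o2=Ri@(o-[p[0],p[1],0]);r2=Ri@r;t=(-.085-o2[1])/r2[1];g=o2+t*r2
print("grip prn",g,"ang",np.arctan2(g[2]-.09,.065-g[0])-.25,np.hypot(g[2]-.09,.065-g[0]),"world",o+t*r)
for th in (0,.1,.2,1.1):
  print(th,W(p,(65-85*np.cos(.25+th),-85,90+85*np.sin(.25+th))).round(4))
print("bay",W(p,(-20,20,55)).round(4))
c=lambda u,v,z:onz(d,235+u/4,300+v/4,z)
a,b=c(538,410,.031),c(573,484,.031);print("discs",a,b,np.linalg.norm(a-b))
for q in((463,415),(600,366),(660,374),(515,551)): print(q,c(*q,.031).round(4))
n=(b-a)[:2];print("perp deg",np.degrees(np.arctan2(-n[0],n[1])))
w=get_image("wrist");print({k:v for k,v in w.items() if k!="color"})
E
```

```text
printer [ 0.5489 -0.1891  6.6609] 381.6393313493983 [ 1.1  1.2 -0.6 -0.  -2.1 -1.3 -1.7 -1.7  2.4  0.3  0.7  0.7]
grip prn [-0.01393448 -0.085       0.12087646] ang 0.1228674703349022 0.08475852528352917 world [ 0.56733081 -0.27325132  0.12087646]
0 [ 0.5641 -0.2745  0.111 ]
0.1 [ 0.5665 -0.2736  0.1191]
0.2 [ 0.5696 -0.2724  0.127 ]
1.1 [ 0.6234 -0.251   0.1729]
bay [ 0.523  -0.1779  0.055 ]
discs [0.57962933 0.23852492 0.031     ] [0.5872879  0.26855949 0.031     ] 0.030995634775756408
(463, 415) [0.6044 0.2226 0.031 ]
(600, 366) [0.5487 0.2395 0.031 ]
(660, 374) [0.5318 0.256  0.031 ]
(515, 551) [0.6211 0.2747 0.031 ]
perp deg -14.305121226551506
{'vertical_fov': 68.57362129304026, 'cx': 319.36703430347103, 'cy': 239.9190540481181, 'k1': -0.043422259520605654, 'xyz': array([0.07460395, 0.54877639, 0.3746665 ]), 'orientation': array([[ 0.26277101,  0.92439272,  0.276495  ],
       [ 0.96485695, -0.25128507, -0.07685615],
       [-0.0015662 ,  0.2869737 , -0.95793718]])}
```

```bash
T="python3 -m handwheel"; python3 -m handwheel '42 -80 2 0 0 36.8 0.6;42 -80 2 0 0 36.8 0.6;42 -80 2 0 0 36.8 0.6;42 -80 2 0 0 36.8 0.6;42 -80 2 0 0 36.8 0.6;42 -80 2 0 0 36.8 0.6;42 -80 2 0 0 36.8 0.6;42 -80 2 0 0 36.8 0.6'
python3 - <<'E'
from h import *
e=get_image("side");print("bottle",onz(e,370,372,0),"top",onz(e,373,292,.19))
E
```

```text
time_s: 0.97
position: [0.2901, 0.2539, 0.2386]
tool_rot: [[-0.93, -0.369, 0.001], [-0.369, 0.93, 0.0], [-0.001, -0.0, -1.0]]
ft_force: [1.3, 1.2, -0.4]
grip_width: 0.0514
gripper_force: 0.0
bottle [ 0.38336542 -0.23845921  0.        ] top [ 0.38346668 -0.2351491   0.19      ]
```

```bash
python3 -m handwheel '26.5 -50.4 0 0 0 0 0.6;26.5 -50.4 0 0 0 0 0.6;26.5 -50.4 0 0 0 0 0.6;26.5 -50.4 0 0 0 0 0.6;26.5 -50.4 0 0 0 0 0.6;26.5 -50.4 0 0 0 0 0.6;26.5 -50.4 0 0 0 0 0.6;26.5 -50.4 0 0 0 0 0.6' >/dev/null
python3 -m handwheel '10.9 -20.7 -2 0 0 0 0.6;10.9 -20.7 -2 0 0 0 0.6;10.9 -20.7 -2 0 0 0 0.6;10.9 -20.7 -2 0 0 0 0.6;10.9 -20.7 -2 0 0 0 0.6;10.9 -20.7 -2 0 0 0 0.6;10.9 -20.7 -2 0 0 0 0.6'
python3 - <<'E'
from h import *
w=get_image("wrist");crop(w,0,0,640,480,1.25,"w1")
m=(w["color"].max(2)<45).astype(np.uint8)
n,l,s,c=cv2.connectedComponentsWithStats(m)
for i in range(1,n):
    if s[i,4]>80: print(s[i],c[i].round(1),onz(w,*c[i],.121).round(4))
E
```

```text
time_s: 2.27
position: [0.555, -0.2508, 0.2163]
tool_rot: [[-0.931, -0.364, -0.001], [-0.364, 0.931, 0.0], [0.001, 0.0, -1.0]]
ft_force: [0.2, 0.4, -0.0]
grip_width: 0.051
gripper_force: 0.0
[265 232  26  18 450] [277.9 240.5] [ 0.5653 -0.2799  0.121 ]
[392 248  15   9  98] [398.6 252.7] [ 0.5423 -0.1962  0.121 ]
[    0   290   640   190 61391] [319.3 417.2] [ 0.6997 -0.1957  0.121 ]
[ 565  322   75   78 3766] [605.  356.8] [0.5619 0.0015 0.121 ]
```

View pics/w1.png

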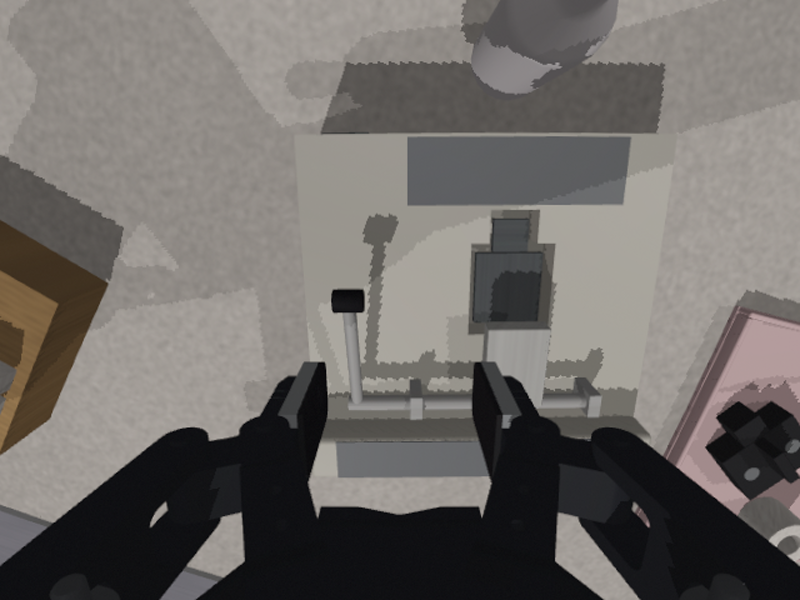

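The wrist view shows the grip at (348,301), the bay opening with its nose end at (491..540,210) and shoulders at (472,244) and (555,244), and the deck's front corners at (295,135) and (676,135).

```bash
cat >> h.py <<'E'
from scipy.optimize import least_squares
R=lambda a:np.array([[np.cos(a),-np.sin(a),0],[np.sin(a),np.cos(a),0],[0,0,1]])
W=lambda p,P:R(p[2])@(np.array(P)/1000)+[p[0],p[1],0]
def fit(d,pts,p0):
    f=lambda p:np.concatenate([proj(d,W(p,P))-u for u,P in pts])
    s=least_squares(f,p0);return s.x,f(s.x).round(1)
E
python3 - <<'E'
from h import *
w=get_image("wrist")
pr=[((295,135),(-110,-120,71)),((676,135),(-110,120,71)),((491,210),(-63,4,71)),((540,210),(-63,36,71)),((472,244),(-41,-8,71)),((555,244),(-41,48,71))]
pr=[(np.array(u)/1.25,P) for u,P in pr]
p,r=fit(w,pr,[.549,-.189,.378]);print(p,np.degrees(p[2]),r)
np.save("p.npy",p)
o,r=ray(w,277.9,240.5);Ri=R(p[2]).T;o2=Ri@(o-[p[0],p[1],0]);r2=Ri@r
for y in(-.085,): pass
# distance from pivot 85mm constraint vs y plane
for th in np.arange(0,.26,.05):
    P=W(p,(65-85*np.cos(.25+th),-85,90+85*np.sin(.25+th)));print(th.round(2),P.round(4),proj(w,P).round(1))
print("1.1",W(p,(65-85*np.cos(1.35),-85,90+85*np.sin(1.35))),"bay",W(p,(-20,20,55)))
E
```

```text
[ 0.54897732 -0.19169789  0.38087834] 21.822721644882765 [ 0.2  0.2  0.5  0.1 -0.   0.1 -0.1  0.  -0.6 -0.1  0.1 -0.4]
0.0 [ 0.5645 -0.2771  0.111 ] [280.  236.5]
0.05 [ 0.5655 -0.2766  0.1151] [279.4 239.6]
0.1 [ 0.5668 -0.2761  0.1191] [278.9 243. ]
0.15 [ 0.5682 -0.2755  0.1231] [278.4 246.7]
0.2 [ 0.5699 -0.2749  0.127 ] [277.9 250.8]
0.25 [ 0.5717 -0.2742  0.1308] [277.4 255.2]
1.1 [ 0.62363533 -0.2533639   0.17293649] bay [ 0.52297583 -0.18056584  0.055     ]
```

```bash
python3 -m handwheel '1.1 -2.6 -4 0 0 0.4 0.6;1.1 -2.6 -8 0 0 0.4 0.6;1.1 -2.6 -11.7 0 0 0.4 0.6;1.1 -2.6 -11.7 0 0 0.4 0.6;1.1 -2.6 -11.7 0 0 0.4 0;1.1 -2.6 -11.7 0 0 0.4 0;1.1 -2.6 -11.7 0 0 0.4 0;1.1 -2.6 -11.7 0 0 0.4 0' 30
```

```text
time_s: 3.03
position: [0.5681, -0.2771, 0.1066]
tool_rot: [[-0.928, -0.374, 0.012], [-0.374, 0.927, -0.013], [-0.006, -0.016, -1.0]]
ft_force: [8.2, -16.4, -2.7]
grip_width: 0.0171
gripper_force: 32.5
```

```bash
python3 -m handwheel '0.1 -0.2 0 0 0 0 0;0.1 -0.2 0 0 0 0 0;0.1 -0.2 0 0 0 0 0'
python3 - <<'E'
from h import *
w=get_image("wrist");crop(w,0,0,640,480,1.25,"w2")
E
```

```text
time_s: 3.28
position: [0.5682, -0.2772, 0.106]
tool_rot: [[-0.927, -0.374, 0.008], [-0.374, 0.927, -0.009], [-0.005, -0.011, -1.0]]
ft_force: [4.2, -9.8, -0.6]
grip_width: 0.0171
gripper_force: 32.8
```

View pics/w2.png

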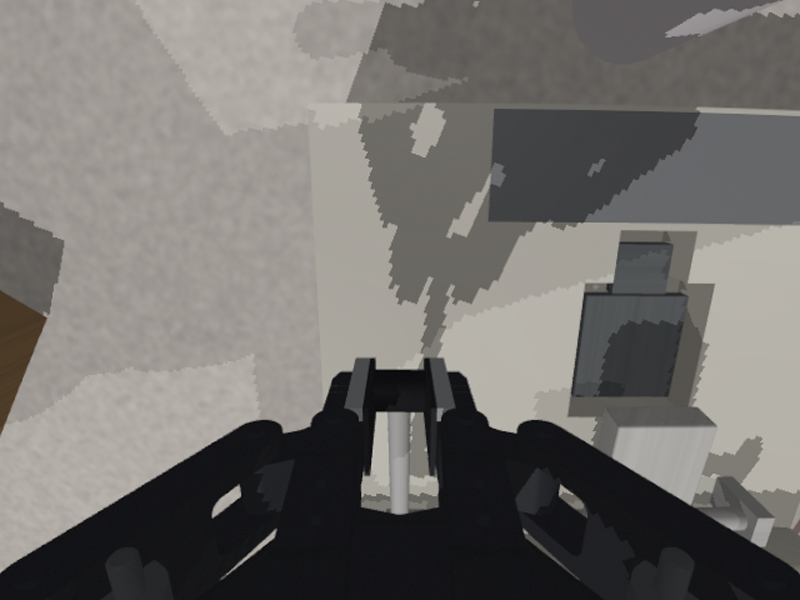

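The pin is held between the pads at (400,390); now I'll swing the lever up along its arc.

```bash
python3 -m handwheel '0.4 0.15 0.9 0 0 0 0;0.95 0.4 1.8 0 0 0 0;1.55 0.6 2.55 0 0 0 0;2.25 0.9 3.25 0 0 0 0;3 1.2 3.85 0 0 0 0;3.85 1.55 4.35 0 0 0 0;4.8 1.9 4.75 0 0 0 0;5.8 2.3 5 0 0 0 0'; python3 -m handwheel '0.2 0.1 0 0 0 0 0;0.2 0.1 0 0 0 0 0'
```

```text
time_s: 4.0
position: [0.6252, -0.2544, 0.1574]
tool_rot: [[-0.928, -0.373, 0.007], [-0.373, 0.928, -0.01], [-0.003, -0.012, -1.0]]
ft_force: [-1.2, -11.4, 5.2]
grip_width: 0.0173
gripper_force: 29.2
time_s: 4.17
position: [0.6282, -0.2533, 0.1579]
tool_rot: [[-0.927, -0.374, 0.01], [-0.374, 0.927, -0.011], [-0.005, -0.014, -1.0]]
ft_force: [1.8, -10.9, 8.1]
grip_width: 0.017
gripper_force: 29.1
```

```bash
python3 -m handwheel '0.5 0.2 -0.1 0 0 0 0;0.5 0.2 -0.1 0 0 0 0;0.5 0.2 -0.1 0 0 0 0'; python3 -m handwheel '0 0 0 0 0 0 0.6;0 0 0 0 0 0 0.6;0 0 0 0 0 0 0.6;0 0 4 0 0 0 0.6;0 0 7 0 0 0 0.6;0 0 7 0 0 0 0.6;0 0 7 0 0 0 0.6'
python3 - <<'E'
from h import *
p=np.load("p.npy")
for nm in("scene","side"):
    d=get_image(nm);m=(d["color"].max(2)<50).astype(np.uint8)
    for th in(.9,1.0,1.1):
        print(nm,th,proj(d,W(p,(65-85*np.cos(.25+th),-85,90+85*np.sin(.25+th)))).round(1))
    n,l,s,c=cv2.connectedComponentsWithStats(m)
    u=proj(d,W(p,(46,-85,173)))
    for i in range(1,n):
        if s[i,4]>15 and np.hypot(*(c[i]-u))<40: print(s[i],c[i].round(1))
E
```

```text
time_s: 4.42
position: [0.6331, -0.2514, 0.158]
tool_rot: [[-0.928, -0.374, 0.012], [-0.374, 0.928, -0.011], [-0.007, -0.014, -1.0]]
ft_force: [0.6, -9.5, 12.8]
grip_width: 0.0163
gripper_force: 29.0
time_s: 5.0
position: [0.6315, -0.2482, 0.223]
tool_rot: [[-0.927, -0.375, 0.004], [-0.375, 0.927, -0.002], [-0.003, -0.003, -1.0]]
ft_force: [-0.4, -1.1, -0.6]
grip_width: 0.0513
gripper_force: 0.0
scene 0.9 [182.1 163.5]
scene 1.0 [178.8 165.1]
scene 1.1 [175.5 167.1]
[170 161  12  13  92] [175.7 166.6]
side 0.9 [460.5 244.2]
side 1.0 [461.4 240.4]
side 1.1 [462.3 236.9]
```

The lever reads fully up. On to the cassette.

```bash
python3 -m handwheel '-5.6 50.6 0 0 0 -36 1;-5.6 50.6 0 0 0 -36 1;-5.6 50.6 0 0 0 -36 1;-5.6 50.6 0 0 0 -36 1;-5.6 50.6 0 0 0 -36 1;-5.6 50.6 0 0 0 -36 1;-5.6 50.6 0 0 0 -36 1;-5.6 50.6 0 0 0 -36 1' >/dev/null
python3 -m handwheel '-2 17.4 0 0 0 0 1;-2 17.4 0 0 0 0 1;-2 17.4 0 0 0 0 1;-2 17.4 0 0 0 0 1;-2 17.4 0 0 0 0 1;-2 17.4 0 0 0 0 1;-2 17.4 0 0 0 0 1'
python3 - <<'E'
from h import *
w=get_image("wrist");crop(w,0,0,640,480,1.25,"w3")
d=get_image("scene");print("stand",onz(d,380,350,.01))
E
```

```text
time_s: 6.35
position: [0.5741, 0.255, 0.2193]
tool_rot: [[-0.97, 0.242, -0.002], [0.242, 0.97, -0.001], [0.002, -0.001, -1.0]]
ft_force: [0.3, -0.7, 0.2]
grip_width: 0.0855
gripper_force: 0.0
stand [0.50149064 0.17493328 0.01      ]
```

View pics/w3.png

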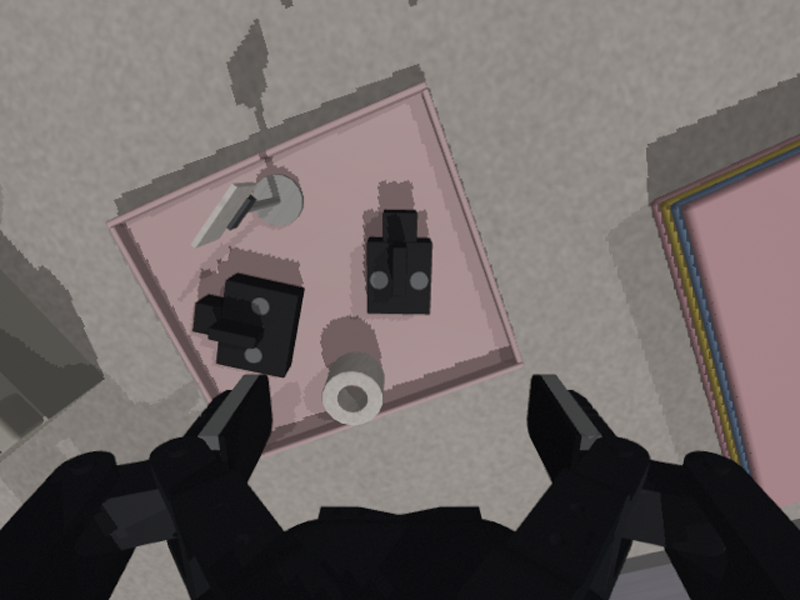

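The narrow cassette is centred at (399,262): nose tip corners (384,211) and (416,211), shoulders (368,238) and (431,238), rear corners (367,313) and (431,313).

```bash
python3 - <<'E'
from h import *
w=get_image("wrist")
pr=[((384,211),(-40,-13,31)),((416,211),(-40,13,31)),((368,238),(-18,-25,31)),((431,238),(-18,25,31)),((367,313),(40,-25,31)),((431,313),(40,25,31))]
pr=[(np.array(u)/1.25,P) for u,P in pr]
p,r=fit(w,pr,[.573,.257,-.25]);print(p,np.degrees(p[2]),r)
E
```

```text
[ 0.57203507  0.25319193 -0.2528174 ] -14.485369721991455 [-1.3 -0.8  1.  -0.6 -1.1  1.1  1.2  1.4  0.6 -0.8 -0.4 -0.4]
```

```bash
python3 -m handwheel '-0.2 -0.2 -4 0 0 -0.5 0.4;-0.2 -0.2 -8 0 0 -0.5 0.4;-0.2 -0.2 -12 0 0 -0.5 0.4;-0.2 -0.2 -15 0 0 -0.5 0.4;-0.2 -0.2 -17 0 0 -0.5 0.4;-0.2 -0.2 -18.3 0 0 -0.5 0.4;-0.2 -0.2 -18.3 0 0 -0.5 0.4;-0.2 -0.2 -18.3 0 0 -0.5 0.4'; python3 -m handwheel '0 0 0 0 0 0 0;0 0 0 0 0 0 0;0 0 0 0 0 0 0;0 0 0 0 0 0 0;0 0 0 0 0 0 0' 60
```

```text
time_s: 7.17
position: [0.5728, 0.2521, 0.0374]
tool_rot: [[-0.968, 0.252, -0.001], [0.252, 0.968, -0.0], [0.001, -0.0, -1.0]]
ft_force: [0.5, -0.3, 0.4]
grip_width: 0.0342
gripper_force: 0.0
time_s: 7.58
position: [0.5733, 0.2532, 0.0388]
tool_rot: [[-0.968, 0.251, 0.003], [0.251, 0.968, 0.0], [-0.003, 0.001, -1.0]]
ft_force: [0.3, -1.2, 4.9]
grip_width: 0.0084
gripper_force: 63.2
```

```bash
python3 -m handwheel '0 0 2 0 0 0 0;0 0 6 0 0 0 0;0 0 10 0 0 0 0;0 0 14 0 0 0 0;0 0 17 0 0 0 0;-1 -4 17 0 0 5 0;-2 -8 17 0 0 10 0;-2 -12 17 0 0 16 0'; python3 -m handwheel '-2.9 -31.3 0 0 0 20.4 0;-2.9 -31.3 0 0 0 20.4 0;-2.9 -31.3 0 0 0 20.4 0;-2.9 -31.3 0 0 0 20.4 0;-2.9 -31.3 0 0 0 20.4 0;-2.9 -31.3 0 0 0 20.4 0;-2.9 -31.3 0 0 0 20.4 0;-2.9 -31.3 0 0 0 20.4 0';  python3 -m handwheel '0 0 0 0 0 0 0;0 0 0 0 0 0 0'
python3 - <<'E'
from h import *
w=get_image("wrist");crop(w,0,0,640,480,1.25,"w4")
E
```

```text
time_s: 8.25
position: [0.5505, 0.1326, 0.2078]
tool_rot: [[-0.999, -0.032, -0.0], [-0.032, 0.999, -0.0], [0.0, -0.0, -1.0]]
ft_force: [1.5, 0.1, -1.1]
grip_width: 0.0083
gripper_force: 62.0
time_s: 8.92
position: [0.5226, -0.1824, 0.2074]
tool_rot: [[-0.928, -0.372, -0.0], [-0.372, 0.928, -0.0], [0.0, 0.0, -1.0]]
ft_force: [0.3, 0.1, -2.2]
grip_width: 0.0085
gripper_force: 62.0
time_s: 9.08
position: [0.5229, -0.1812, 0.207]
tool_rot: [[-0.929, -0.37, -0.001], [-0.37, 0.929, 0.001], [0.0, 0.001, -1.0]]
ft_force: [0.2, 0.0, -2.1]
grip_width: 0.0082
gripper_force: 62.0
```

View pics/w4.png

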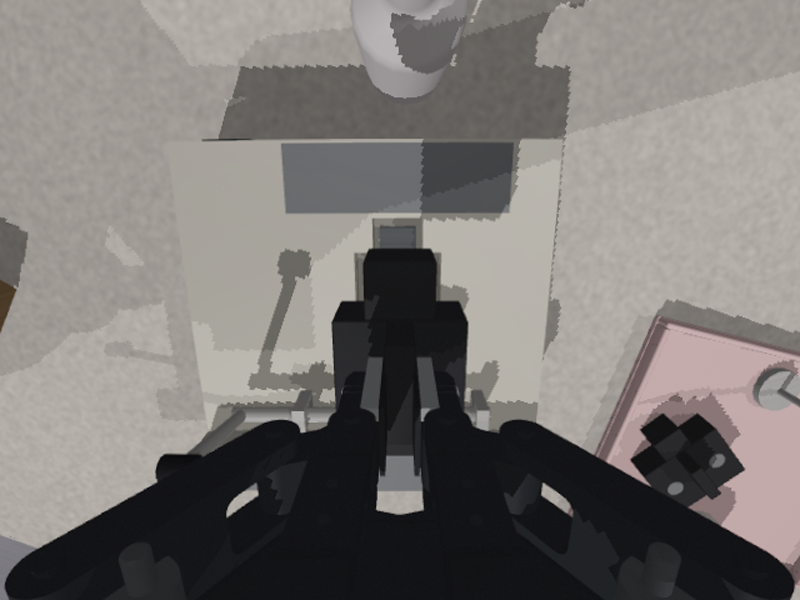

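The cassette is held straight over the bay: nose top edge (364..436,262), shoulders (332,320) and (467,320). The bay's nose end shows at (373..422,218), and the deck's front corners at (166,142) and (564,140).

```bash
python3 - <<'E'
from h import *
w=get_image("wrist");s=status.observe();z=s["position"][2]*1000;print(s["position"])
S=lambda L:[(np.array(u)/1.25,P) for u,P in L]
b=z-33.8;t=b+26
c,r=fit(w,S([((364,262),(-40,-13,t)),((436,262),(-40,13,t)),((332,320),(-18,-25,t)),((467,320),(-18,25,t)),((372,249),(-40,-13,b)),((434,249),(-40,13,b))]),[.523,-.181,.38]);print("cas",c,np.degrees(c[2]),r)
p,r=fit(w,S([((166,142),(-110,-120,71)),((565,140),(-110,120,71)),((373,218),(-63,4,71)),((422,218),(-63,36,71))]),[.549,-.192,.38]);print("prn",p,np.degrees(p[2]),r)
p0=np.load("p.npy");bay=W(p,(-20,20,55));print("bay",bay,"old",W(p0,(-20,20,55)),"shift cm",(bay[:2]-c[:2])*100)
E
```

```text
[ 0.52334575 -0.17904354  0.20727921]
cas [ 0.52203178 -0.18139632  0.37154001] 21.287674374328503 [-0.1 -0.6  1.7 -0.1 -0.1  0.3  1.6  1.2 -2.5 -0.5 -1.  -0.1]
prn [ 0.54989285 -0.19297427  0.38231545] 21.905061877433027 [ 1.4 -0.2 -1.8 -0.  -0.5  0.   0.9 -0.1]
bay [ 0.52387539 -0.1818796   0.055     ] old [ 0.52297583 -0.18056584  0.055     ] shift cm [ 0.18436047 -0.04832776]
```

```bash
python3 -m handwheel '0.12 -0.05 -3 0 0 0.2 0;0.12 -0.05 -6 0 0 0.2 0;0.12 -0.05 -8.5 0 0 0.2 0;0.12 -0.05 -9.5 0 0 0.2 0;0.12 -0.05 -9.5 0 0 0.2 0;0.12 -0.05 -10 0 0 0.2 0;0.12 -0.05 -10.4 0 0 0.2 0;0.12 -0.05 -10.4 0 0 0.2 0'; python3 -m handwheel '0 0 -0.3 0 0 0 0;0 0 -0.5 0 0 0 0;0 0 -0.5 0 0 0 0'
```

```text
time_s: 9.85
position: [0.525, -0.1802, 0.1039]
tool_rot: [[-0.927, -0.376, 0.001], [-0.376, 0.927, -0.001], [-0.001, -0.001, -1.0]]
ft_force: [-0.2, 0.5, -1.4]
grip_width: 0.0078
gripper_force: 62.0
time_s: 10.1
position: [0.5247, -0.1803, 0.0984]
tool_rot: [[-0.927, -0.376, 0.0], [-0.376, 0.927, -0.0], [-0.0, -0.0, -1.0]]
ft_force: [0.2, -0.1, -2.0]
grip_width: 0.0088
gripper_force: 62.0
```

```bash
python3 -m handwheel '0 0 -0.2 0 0 0 0;0 0 -0.4 0 0 0 0;0 0 -0.6 0 0 0 0;0 0 -0.6 0 0 0 0'; python3 -m handwheel '0 0 -0.2 0 0 0 0;0 0 -0.4 0 0 0 0;0 0 -0.5 0 0 0 0;0 0 -0.5 0 0 0 0'
```

```text
time_s: 10.43
position: [0.5248, -0.1804, 0.0924]
tool_rot: [[-0.927, -0.376, 0.001], [-0.376, 0.927, -0.0], [-0.0, -0.001, -1.0]]
ft_force: [0.1, 0.2, 1.1]
grip_width: 0.0085
gripper_force: 62.5
time_s: 10.77
position: [0.525, -0.1805, 0.0886]
tool_rot: [[-0.927, -0.376, 0.001], [-0.376, 0.927, -0.001], [-0.001, -0.001, -1.0]]
ft_force: [-3.6, 2.2, 14.4]
grip_width: 0.0084
gripper_force: 64.2
```

```bash
python3 -m handwheel '0 0 -0.15 0 0 0 0;0 0 -0.3 0 0 0 0;0 0 -0.3 0 0 0 0'
```

```text
time_s: 11.02
position: [0.5252, -0.1805, 0.0884]
tool_rot: [[-0.927, -0.376, 0.003], [-0.376, 0.927, -0.002], [-0.002, -0.004, -1.0]]
ft_force: [-10.9, 5.2, 39.1]
grip_width: 0.0083
gripper_force: 67.7
```

It has bottomed out: 25 N more for only 0.2 mm. Release and rise.

```bash
python3 -m handwheel '0 0 0.4 0 0 0 0;0 0 0.4 0 0 0 0.4;0 0 0.4 0 0 0 0.4;0 0 0.4 0 0 0 0.4;0 0 3 0 0 0 0.4;0 0 7 0 0 0 0.4;0 0 11 0 0 0 0.4;0 0 13 0 0 0 0.4'
python3 -m handwheel '0 0 0 0 0 0 0.6;0 0 0 0 0 0 0.6'
python3 - <<'E'
from h import *
w=get_image("wrist");crop(w,0,0,640,480,1.25,"w5")
E
```

```text
time_s: 11.68
position: [0.5256, -0.1808, 0.2182]
tool_rot: [[-0.927, -0.376, 0.004], [-0.376, 0.927, -0.003], [-0.003, -0.004, -1.0]]
ft_force: [0.5, -0.2, 0.4]
grip_width: 0.0342
gripper_force: 0.0
time_s: 11.85
position: [0.5248, -0.1804, 0.2144]
tool_rot: [[-0.927, -0.376, 0.001], [-0.376, 0.927, -0.0], [-0.001, -0.001, -1.0]]
ft_force: [-0.8, -0.4, -1.2]
grip_width: 0.0515
gripper_force: 0.0
```

View pics/w5.png

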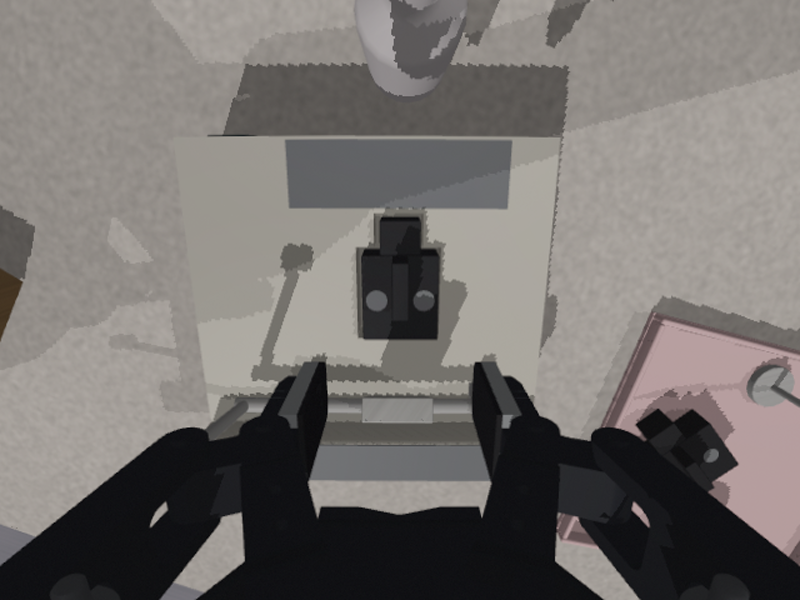

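The cassette sits cleanly in the bay, its body spanning (360..438, 250..338) with an even gap to the bay walls. Next is the lever.

```bash
python3 -m handwheel '3.4 -2.4 1 0 0 0 0.6;6.8 -4.9 1 0 0 0 0.6;10.1 -7.4 1 0 0 0 0.6;10.1 -7.4 1 0 0 0 0.6;10.1 -7.4 -2 0 0 0 0.6;10.1 -7.4 -5 0 0 0 0.6;10.1 -7.4 -5.9 0 0 0 0.6;10.1 -7.4 -5.9 0 0 0 0.6'; python3 -m handwheel '0 0 0 0 0 0 0;0 0 0 0 0 0 0;0 0 0 0 0 0 0;0 0 0 0 0 0 0' 30
```

```text
time_s: 12.57
position: [0.6242, -0.2534, 0.1511]
tool_rot: [[-0.927, -0.376, -0.007], [-0.376, 0.927, 0.004], [0.005, 0.007, -1.0]]
ft_force: [0.1, 0.3, -0.3]
grip_width: 0.0512
gripper_force: 0.0
time_s: 12.9
position: [0.6261, -0.2543, 0.1573]
tool_rot: [[-0.927, -0.376, 0.002], [-0.376, 0.927, -0.001], [-0.002, -0.002, -1.0]]
ft_force: [-1.0, 2.4, 4.4]
grip_width: 0.0172
gripper_force: 31.3
```

```bash
python3 -m handwheel '-1.15 -0.45 -0.35 0 0 0 0;-2.2 -0.9 -0.9 0 0 0 0;-3.15 -1.25 -1.65 0 0 0 0;-4.05 -1.6 -2.5 0 0 0 0;-4.8 -1.9 -3.5 0 0 0 0;-5.35 -2.15 -4.6 0 0 0 0;-5.75 -2.3 -5.6 0 0 0 0;-5.9 -2.35 -6.2 0 0 0 0'; python3 -m handwheel '0 0 -0.2 0 0 0 0;0 0 -0.4 0 0 0 0;0 0 -0.4 0 0 0 0'
```

```text
time_s: 13.57
position: [0.5661, -0.2783, 0.0938]
tool_rot: [[-0.927, -0.375, 0.0], [-0.375, 0.927, -0.001], [0.0, -0.001, -1.0]]
ft_force: [-4.6, 0.4, 5.9]
grip_width: 0.0172
gripper_force: 33.2
time_s: 13.82
position: [0.5664, -0.2785, 0.0926]
tool_rot: [[-0.927, -0.376, 0.001], [-0.376, 0.927, -0.003], [0.001, -0.003, -1.0]]
ft_force: [-11.8, 1.1, 19.0]
grip_width: 0.0171
gripper_force: 34.9
```

```bash
python3 -m handwheel '0 0 0 0 0 0 0.6;0 0 0 0 0 0 0.6;0 0 0 0 0 0 0.6;0 0 0 0 0 0 0.6;0 0 4 0 0 0 0.6;0 0 8 0 0 0 0.6;0 0 12 0 0 0 0.6;0 0 12 0 0 0 0.6'; python3 -m handwheel '0 0 0 0 0 0 0.6;0 0 0 0 0 0 0.6'
python3 - <<'E'
from h import *
w=get_image("wrist");crop(w,0,0,640,480,1.25,"w6");p=np.load("p.npy")
for d,nm in((w,"wrist"),(get_image("scene"),"scene")):
    for th in(0,.05,.1): print(nm,th,proj(d,W(p,(65-85*np.cos(.25+th),-85,90+85*np.sin(.25+th)))).round(1),proj(d,W(p,(65-57*np.cos(th),20,97+57*np.sin(th)))).round(1))
    u=proj(d,W(p,(-17,-85,111)));n,l,s,c=cv2.connectedComponentsWithStats((d["color"].max(2)<50).astype(np.uint8))
    for i in range(1,n):
        if s[i,4]>15 and np.hypot(*(c[i]-u))<30: print(s[i],c[i].round(1))
E
```

```text
time_s: 14.48
position: [0.5689, -0.2792, 0.2179]
tool_rot: [[-0.927, -0.376, 0.012], [-0.376, 0.927, -0.009], [-0.007, -0.012, -1.0]]
ft_force: [0.4, -1.2, 2.1]
grip_width: 0.0511
gripper_force: 0.0
time_s: 14.65
position: [0.5665, -0.2775, 0.2085]
tool_rot: [[-0.927, -0.376, -0.001], [-0.376, 0.927, 0.001], [0.001, 0.001, -1.0]]
ft_force: [-0.4, 0.1, -1.0]
grip_width: 0.051
gripper_force: 0.0
wrist 0 [322.9 238.8] [457.3 265.5]
wrist 0.05 [323. 242.] [458.7 266.9]
wrist 0.1 [323.  245.5] [460.1 268.5]
[307 230  25  18 436] [319.  238.3]
scene 0 [204.3 168.4] [242.2 204.3]
scene 0.05 [203.6 167.3] [242.  203.4]
scene 0.1 [202.7 166.3] [241.7 202.5]
[199 164  11   9  71] [204.1 168.1]
```

View pics/w6.png

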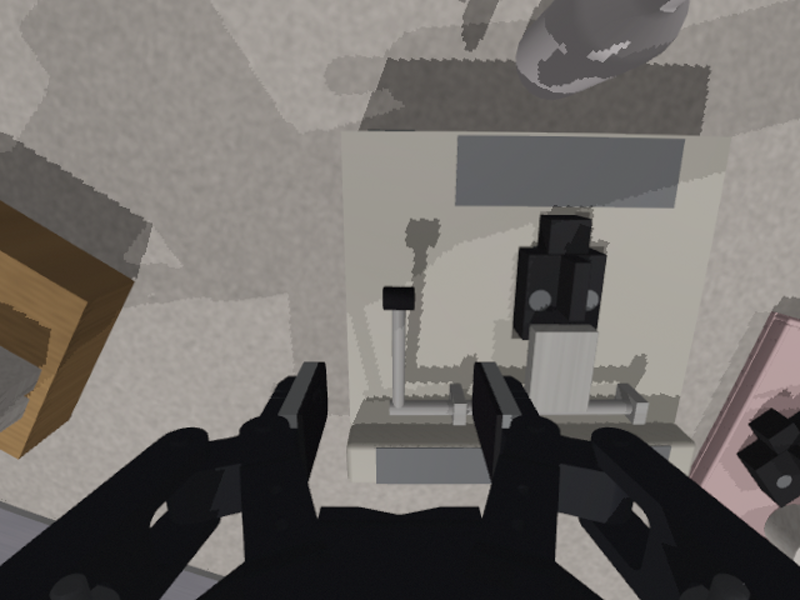

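The grip reads joint 0 in both views. The head lies over the cassette's rear at (563,330), and the gripper is clear.

```bash
python3 -c "
from rig import env
print(env.close_job())"
```

```text
the job is handed in; nothing more can be done
None
```

The narrow cassette is pressed fully home in the bay with its nose to the front, the lever is all the way down with the head over the cassette, and the job is handed in at about 15 s of the 64 s allowed.

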